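Wind the bench timer past its top mark and set it back to 50 minutes

TASK

Set the clockwork timer for a 50 minute puzzle session: turn its wing knob clockwise until the pointer is clearly past the 60 minute top mark, so that the bell spring is fully wound, then turn it back down to the 50 minute mark and let go. The timer is light and its spring is stiff, so bear down on the knob while you turn it, to keep the timer from skidding or swinging round on the bench, but with no more than about 2 kg of push. Leave everything else on the bench as it is.

Things in the scene. Friction and masses are not known exactly. Their poses are not given: they have to be found in the camera images.
- timer_knob (a joint): turn of the wing knob on the timer's case: 0 = pointer at the zero mark, growing clockwise from above, 0.0873 rad a minute; 60 minute top mark at 5.236, 50 minute mark at 4.363, hard stop at 5.585. It stays put. Winding takes 0.11 N m at 30 minutes, 0.15 at 60; turning back 0.01 to 0.04. Unpressed, the timer turns along; a push of 11 to 20 N down on the knob holds it; touch down slowly.
- timer_grip (a point): centre of the knob's wing grip, on the knob's axis, 54 mm above the bench: an upright metal bar 46 mm long, 12 mm wide (the width to grip), 24 mm high; its pointer end has a pointed nose and a black line on top. It stands on a flat black disc of 68 mm diameter, top 12 mm below this point, turning with it. x axis: along the wing to the pointer end; y: across; z: up.
- timer: clockwork timer, loose on the bench: round nickel-plated case, 96 mm in diameter, 36 mm high (66 mm with knob), 0.22 kg, on six firm rubber feet that give 0.04 mm per N. White face with a thick mark each 5 minutes, long ones at 0, 15, 30, 45, 60, clockwise from zero over 300 degrees, then a bare gap of 60 degrees. Origin: centre of its underside; x axis to its zero mark, z up.
- timer_zero (a point): small round bead on the rim of the timer's case at its zero mark, 46 mm from the axis; fixed to the case, so it shows whether the case has shifted or swung round.
- table: the maple workbench, its top at height 0, fixed. Origin at the middle of its top.
- clock: nickel-plated desk clock, an upright drum of 84 mm diameter on a flat foot, 115 mm high, loose; origin at the centre of its underside. To be left alone.
- dish: round porcelain dish of puzzle corner pieces, 96 mm in diameter, 28 mm high, loose; origin at the centre of its underside. To be left alone.
- loupe: hand loupe lying flat: glass in a metal ring of 66 mm diameter, wooden handle reaching 123 mm from the ring's centre along its -x axis, 11 mm high, loose; origin under the ring's centre. To be left alone.
- board0: basswood puzzle board 150 mm long, 125 mm high, 5 mm thick, standing loose in a slot of the oak stand (170 by 110 mm, 40 mm high, fixed to the bench), its top 137 mm above the bench; origin at the centre of its lower edge, x along the board. To be left alone.
- board1: a like board in the middle slot of the stand, 30 mm from board0.
- board2: a like board in the third slot of the stand, 30 mm from board1.
There are look-alikes about, which are no part of the job. Leave any blue look-alike of the timer alone.

How it is judged:
On the way, in this order (a step that is already met when the one before it is completed fails the run):
1. the knob is wound clockwise past the 60 minute top mark (value of joint timer_knob above 5.28 rad), for 0.1 s.
2. the knob is turned back down to the 50 minute mark (value of joint timer_knob between 4.263 and 4.463 rad), for 0.2 s.
At the end, for the whole second after the job is handed in: the knob's pointer stands within 0.1 rad (just over a minute) of the 50 minute mark; the timer stands flat, still and released, its case within 15 mm of where it stood, measured at the centre and at the rim bead by the zero mark (all of step 2 and distance of each of timer_zero, timer from where it was at the start of the episode below 0.015 m and angle between timer's own z axis and vertical below 0.05 rad and linear speed of timer below 0.01 m/s and contact force between the fingers and timer below 0.1 N); the robot touches nothing.
It fails at once if the timer skids or swings round on the bench (centre or rim bead more than 15 mm from the start) (distance of any of timer_zero, timer from where it was at the start of the episode above 0.015 m).
It fails at once if the timer is pressed onto the bench with more than 30 N (contact force between timer and table above 30 N).
It fails at once if the clock, dish, loupe or a board is shifted by more than 20 mm (distance of any of clock, dish, loupe, board0, board1, board2 from where it was at the start of the episode above 0.02 m).
It also fails if it takes over 61 s, if anything falls off the work surface, if the arm or the gripper's body presses on something with over 40 N, if the wrist force passes 120 N, or if a joint passes its speed limit or range.

ROBOT

A 7-joint arm with a two-finger parallel gripper is mounted at the origin on the work surface. World frame = base frame: x ahead of the robot, y to its left, z up, the work surface at z = 0. Lengths are in m, angles in rad, forces in N, time in s.
With the tool pointing down it reaches from about 0.425 to 0.925 m from the base axis. Payload 6.8 kg.
Tool frame: the origin (TCP) lies midway between the tips of the shut fingers; the grasp point (between the pads) lies 19 mm behind it (r.tcp_to_grasp is the distance from the TCP to the grasp point, in m); z points along the fingers, y is the direction in which the jaws open and shut (so a half turn about z gives the same grasp; the last joint's range is limited). The gripper opens to 85 mm and grips with 20 to 120 N. Pads are 22 mm wide; open, the fingers measure 114 mm over their backs; the gripper's body (76 mm by 85 mm) begins 54 mm behind the grasp point. The pads swing forward as they close: fully open they stand 13 mm farther back than shut.
Start: joints at [-1.305, 0.477, 0.022, 1.555, -0.011, 1.109, -0.083], TCP at [0.246, 0.628, 0.231] pointing down, gripper open.
Joint ranges: [-2.96, 2.96], [-0.34, 2.1], [-1.41, 1.46], [0.24, 2.44], [-1.37, 4.51], [0.17, 1.92], [-2.96, 2.96]. Speed limits (rad/s): [2.39, 2.39, 3.14, 3.14, 3.14, 3.14, 3.14].

INTERFACE

Orientations are given as a unit quaternion [x, y, z, w].
In Python, from workcell import status, viewer, r gives the robot as it stands. The module is installed in compiled form; this text tells all that it offers.
- The arm moves only by the shell command python3 -m inch 'ROWS'. ROWS is JSON, a list of rows, each an object with "offset": the shift along the tool's x, y, z in m, a list of three; "turn": the turn, a rotation vector about the tool's x, y, z in rad, a list of three; "claw": the opening, from 0 (shut) to 1 (fully open). In form: [{"offset": [dx, dy, dz], "turn": [rx, ry, rz], "claw": claw}, ...]. A call has 1 to 10 rows; each row shifts and turns the pose as measured when the row begins, along the tool's axes as they then stand; what a row does not reach is not made up. A row lasts 1/12 s, in which the tool goes at most 41.7 mm and 7.16 degrees, less where a joint would pass 70% of its speed; a pose out of reach is approached as far as the arm can. A call is refused whole if a number of a shift passes 0.0417 or a number of a turn 0.125, either way. A call with a gripper value outside its range is refused whole. The fingers move at their own pace and stop on an object; the grip force is fixed at half the most. Time passes only in rows, so rows that do not move let the fingers close. It gives the time, the measured TCP pose, the force and the opening at its end, in the units of the state.
- status.observe(): the state, without advancing time (a new reading comes with each control period).
- viewer.read_camera(name): name is "scene" or "top"; returns a dict with "color" (384x512x3 uint8, blue, green, red), "camera_matrix" (3x3 intrinsics, pixels), "rvec" (rotation vector, rad) and "tvec" (3), from world to camera coordinates, as OpenCV has them. Camera axes: x right, y down, z forward; pixel columns grow to the right and rows downward; lengths in m; the calibration is good to about 2 mm. A picture is of the moment at which its call begins. There is no depth.
- r.job_done(): hands the job in, once; it reports no verdict.
Trained networks look in a picture, given as the dict that the camera call returned (one of the last four; its "shot" number tells which), for a name from the list of things; names that differ only in an ending like _2 or _b are one class to them, and where a whole thing is asked for, a point or a joint stands for the part that bears it (a point fixed in the world has none). Each returns a list of dicts, best first, with "confidence" (0 to 1); they miss things now and then, are a little off and sometimes report something else, mostly with a low value. They report only what shows in the picture. A call takes as long as a camera call. They do not tell look-alikes from the thing itself.
- viewer.masks_of(target, picture): "region" (384x512 bool, what is visible of it).
- viewer.mark_of(target, picture): "centre" ([x, y, z] in m, in world coordinates, good to about 4 mm: a listed point, or the origin of a listed thing).
The state is a dict: "time_s": time; "joint_pos": joint angles; "joint_velocities": joint speeds; "joint_torque": joint torques, N m; "position": TCP position; "ee_rot": TCP orientation; "wrist_force": force on the tool from outside, world axes, zero at the start; "torque": the same for the moment, N m; "opening": finger opening in m.
Only numpy, scipy, OpenCV 4.12 (cv2) and the standard library are available. Lean on these libraries where they do the work, as an engineer would, in place of code of your own. Each camera call takes 0.05 s, during which the arm holds its last target.

## Working session

There is one attempt and no reset: what is moved stays moved. The work goes in short steps, Python scripts to look and compute and a shell command to move; the robot and the scene stay as the last step left them, time stands still between calls to the robot, and variables do not carry over. Pictures are saved under pics/ and viewed, and the job is handed in when it is done.

```bash
mkdir -p pics; python3 - <<'E'
from workcell import status, viewer, r
import cv2
s=status.observe()
for k,v in s.items(): print(k,v)
print(r.tcp_to_grasp)
for n in ("scene","top"):
    p=viewer.read_camera(n); cv2.imwrite(f"pics/{n}0.png",p["color"])
    for t in ("timer_grip","timer_zero","timer","clock","dish","loupe"):
        print(n,t,[(m["confidence"],m["centre"]) for m in viewer.mark_of(t,p)])
print(status.observe()["time_s"])
E
```

```text
time_s 0.0
joint_pos [-1.30507829  0.47777835  0.0223411   1.55649297 -0.01154311  1.10928877
 -0.08308681]
joint_velocities [-0.00118007  0.00060104 -0.00175556 -0.0009222   0.00058123 -0.00055059
  0.00047019]
joint_torque [-1.18390803e-03 -5.96438134e+01  1.60713807e+00 -2.81204385e+01
  1.23427444e-02  9.01942461e-03 -3.35915547e-05]
position [0.24627282 0.62781351 0.23032278]
ee_rot [ 1.85815726e-01  9.82584179e-01 -9.11833817e-04 -1.22177710e-04]
wrist_force [ 0.01638757  0.26558095 -0.87032428]
torque [ 0.01843081 -0.02074528 -0.01121606]
opening 0.08513598990425017
0.0187
scene timer_grip [(0.86, [0.4254, -0.1032, 0.0506]), (0.82, [0.4716, 0.0299, 0.0537])]
scene timer_zero [(0.73, [0.4413, -0.1478, 0.0393]), (0.67, [0.5181, 0.0245, 0.0376]), (0.22, [0.557, 0.4377, 0.0112])]
scene timer [(0.89, [0.4252, -0.1033, -0.0034]), (0.82, [0.4739, 0.0273, -0.0022])]
scene clock [(0.55, [0.6531, -0.2865, -0.0021])]
scene dish [(0.75, [0.4476, -0.3346, 0.0003])]
scene loupe [(0.89, [0.452, 0.2478, 0.0006])]
top timer_grip [(0.83, [0.4709, 0.03, 0.0513]), (0.59, [0.4219, -0.109, 0.0541])]
top timer_zero [(0.93, [0.4401, -0.1476, 0.0334]), (0.8, [0.521, 0.0242, 0.0346])]
top timer [(0.8, [0.4254, -0.1087, 0.0027]), (0.69, [0.5472, 0.405, 0.0133]), (0.63, [0.4719, 0.029, -0.002])]
top clock [(0.86, [0.648, -0.2889, 0.0018]), (0.29, [0.4339, -0.0007, -0.0001]), (0.24, [0.5205, 0.0236, 0.0353])]
top dish [(0.92, [0.4474, -0.3365, -0.0])]
top loupe [(0.78, [0.4542, 0.2476, 0.0046])]
0.7
```

View pics/scene0.png

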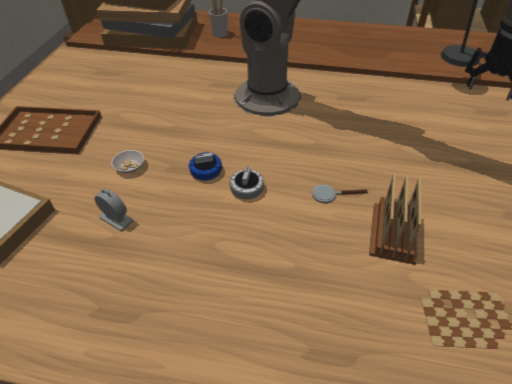

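View pics/top0.png

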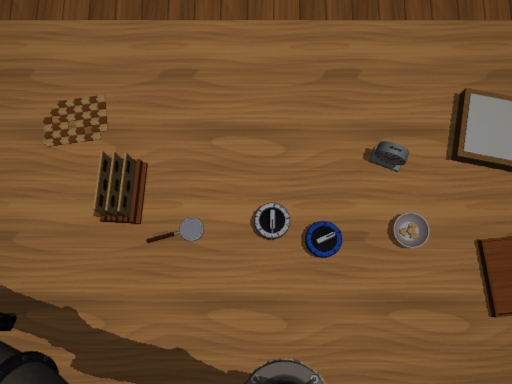

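```bash
python3 - <<'E'
import cv2,numpy as np
from workcell import viewer
p=viewer.read_camera("top"); 
K=p["camera_matrix"]
def pr(q): return cv2.projectPoints(np.array([q],float),p["rvec"],p["tvec"],K,None)[0].ravel()
ims=[]
for q in ([0.4235,-0.105,0.04],[0.4715,0.029,0.04]):
    u,v=pr(q); print(q,u,v)
    c=cv2.getRectSubPix(p["color"],(76,76),(float(u),float(v)))
    ims.append(cv2.resize(c,(390,390),interpolation=cv2.INTER_CUBIC))
cv2.imwrite("pics/crop0.png",np.hstack(ims))
E
```

```text
[0.4235, -0.105, 0.04] 323.7620756336255 238.81102475124146
[0.4715, 0.029, 0.04] 272.2941779857742 220.43633836361525
```

View pics/crop0.png

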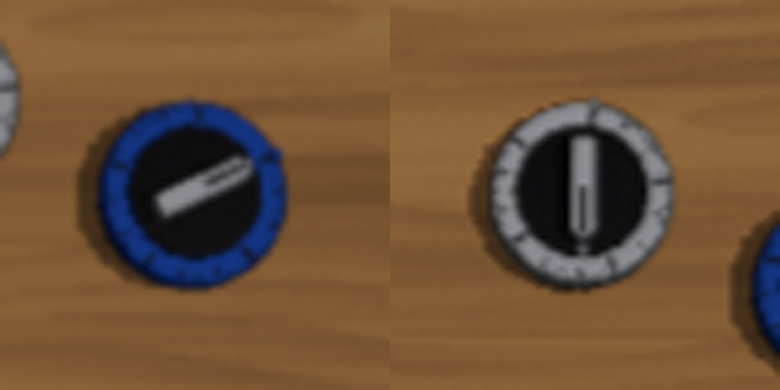

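The candidates for the timer are the blue one at top-view pixel (324,239) and the nickel one with a white face at (272,220). The blue one is the look-alike, so I choose the nickel one. In the crop, its bead is at the top (about +x) and its pointer line faces down (−x). Next I'll refine the centre and the wing angle.

```bash
cat > h.py <<'E'
import cv2,numpy as np
from workcell import viewer,status
from scipy.spatial.transform import Rotation as R
def proj(p,q): return cv2.projectPoints(np.array(q,float).reshape(-1,3),np.array(p["rvec"],float),np.array(p["tvec"],float),p["camera_matrix"],None)[0].reshape(-1,2)
def back(p,uv,z):
    Rm=cv2.Rodrigues(np.array(p["rvec"],float))[0]; t=np.array(p["tvec"],float).ravel()
    uv=np.array(uv,float).reshape(-1,2)
    d=np.c_[uv,np.ones(len(uv))]@np.linalg.inv(p["camera_matrix"]).T@Rm
    c=-Rm.T@t
    return c+d*((z-c[2])/d[:,2])[:,None]
E
python3 - <<'E'
from h import *
for n in("top","scene"):
    p=viewer.read_camera(n)
    print("cam",(-cv2.Rodrigues(np.array(p["rvec"],float))[0].T@np.array(p["tvec"],float).ravel()).round(3))
    C=np.array([.4715,.029])
    for m in viewer.masks_of("timer",p):
        ys,xs=np.nonzero(m["region"]); print(n,m["confidence"],xs.mean(),ys.mean(),len(xs),back(p,(xs.mean(),ys.mean()),.03).round(4))
    for m in viewer.masks_of("timer_grip",p):
        ys,xs=np.nonzero(m["region"]); print(" grip",m["confidence"],xs.mean(),ys.mean(),len(xs))
    # synthetic match: rectify at z=.036 around C
    N=400; s=.00035
    gx,gy=np.meshgrid(np.arange(N),np.arange(N))
    for z,name in((.036,"face"),(.066,"wing")):
        # image up=+x, right=-y
        W=np.stack([C[0]-(gy-N/2)*s, C[1]-(gx-N/2)*s, np.full(gx.shape,z)],-1)
        uv=proj(p,W).reshape(N,N,2).astype(np.float32)
        im=cv2.remap(p["color"],uv[...,0],uv[...,1],cv2.INTER_CUBIC)
        cv2.circle(im,(N//2,N//2),2,(0,0,255),-1)
        cv2.imwrite(f"pics/rect_{n}_{name}.png",im)
a=[np.hstack([cv2.imread(f"pics/rect_{n}_{k}.png") for k in("face","wing")]) for n in("top","scene")]
cv2.imwrite("pics/rect.png",cv2.resize(np.vstack(a),(600,600)))
E
```

```text
cam [0.277 0.066 1.312]
top 0.77 271.4929006085193 220.1815415821501 986 [[0.4737 0.0308 0.03  ]]
top 0.58 322.5826771653543 238.89566929133858 1016 [[ 0.4244 -0.1032  0.03  ]]
 grip 0.93 271.34749034749035 219.26061776061775 518
 grip 0.86 323.46435845213847 237.86150712830957 491
cam [1.268 0.232 0.85 ]
scene 0.86 204.57236842105263 166.1578947368421 760 [[ 0.4352 -0.1028  0.03  ]]
scene 0.8 246.11814859926918 183.79658952496956 821 [[0.4827 0.0316 0.03  ]]
 grip 0.76 245.9271137026239 178.82507288629736 343
 grip 0.57 204.0448717948718 161.22115384615384 312
 grip 0.46 253.1604100581896 228.5929038085835 142809
```

View pics/rect.png

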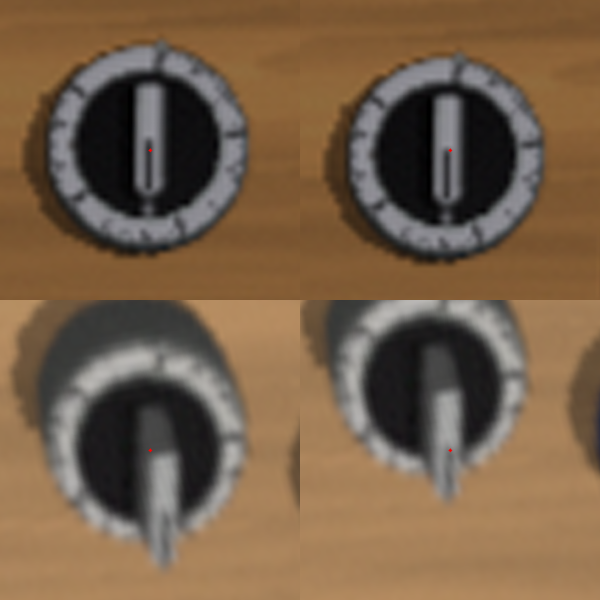

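```bash
python3 -m inch '[{"offset":[0,0,0],"turn":[0,0,-0.119],"claw":1},{"offset":[0,0,0],"turn":[0,0,-0.119],"claw":1},{"offset":[0,0,0],"turn":[0,0,-0.119],"claw":1}]'; cat > st.py <<'E'
from h import *
import sys
s=status.observe(); Rm=R.from_quat(s["ee_rot"]).as_matrix()
print("t",s["time_s"],"pos",np.round(s["position"],4),"F",np.round(s["wrist_force"],2),"T",np.round(s["torque"],3),"open",round(s["opening"],4),"q7",np.round(s["joint_pos"],3))
print("jaw yaw deg",np.degrees(np.arctan2(Rm[1,1],Rm[0,1])).round(2),"tilt z",Rm[:,2].round(4))
if len(sys.argv)>3:
    print("to goal, tool axes mm",(Rm.T@(np.array(list(map(float,sys.argv[1:4])))-s["position"])*1000).round(2))
E
python3 st.py .4725 .030 .13
```

```text
time_s: 1.3
position: [0.2462, 0.6285, 0.2313]
ee_rot: [0.003, 1.0, -0.0, 0.0]
wrist_force: [0.0, 1.4, -0.5]
opening: 0.0856
t 1.3 pos [0.2462 0.6285 0.2313] F [ 0.    1.35 -0.53] T [-0.033 -0.003  0.029] open 0.0856 q7 [-1.251  0.479 -0.056  1.551  0.029  1.113  0.252]
jaw yaw deg 89.67 tilt z [ 5.e-04 -2.e-04 -1.e+00]
to goal, tool axes mm [-229.63 -597.2   101.52]
```

```bash
python3 -m inch '[{"offset":[-0.014,-0.038,0],"turn":[0,0,0],"claw":1},{"offset":[-0.014,-0.038,0],"turn":[0,0,0],"claw":1},{"offset":[-0.014,-0.038,0],"turn":[0,0,0],"claw":1},{"offset":[-0.014,-0.038,0],"turn":[0,0,0],"claw":1},{"offset":[-0.014,-0.038,0],"turn":[0,0,0],"claw":1},{"offset":[-0.014,-0.038,0],"turn":[0,0,0],"claw":1},{"offset":[-0.014,-0.038,0],"turn":[0,0,0],"claw":1},{"offset":[-0.014,-0.038,0],"turn":[0,0,0],"claw":1},{"offset":[-0.014,-0.038,0],"turn":[0,0,0],"claw":1},{"offset":[-0.014,-0.038,0],"turn":[0,0,0],"claw":1}]'; python3 st.py .4725 .030 .13
```

```text
time_s: 2.13
position: [0.386, 0.2468, 0.2287]
ee_rot: [-0.009, 1.0, 0.004, -0.001]
wrist_force: [1.4, 0.9, -0.4]
opening: 0.0854
t 2.1333 pos [0.386  0.2468 0.2287] F [ 1.36  0.86 -0.41] T [ 0.012  0.009 -0.033] open 0.0854 q7 [-0.778  0.116  0.085  2.063 -0.021  0.958  0.907]
jaw yaw deg 91.05 tilt z [-0.0012  0.0086 -1.    ]
to goal, tool axes mm [ -82.63 -219.16   96.69]
```

```bash
python3 -m inch '[{"offset":[-0.014,-0.036,0.012],"turn":[0,0,0.006],"claw":1},{"offset":[-0.014,-0.036,0.012],"turn":[0,0,0.006],"claw":1},{"offset":[-0.014,-0.036,0.012],"turn":[0,0,0.006],"claw":1},{"offset":[-0.014,-0.036,0.012],"turn":[0,0,0.006],"claw":1},{"offset":[-0.014,-0.036,0.012],"turn":[0,0,0.006],"claw":1},{"offset":[-0.012,-0.036,0.012],"turn":[0,0,0.006],"claw":1},{"offset":[0,0,0],"turn":[0,0,0],"claw":1}]'; python3 st.py .4725 .030 .13; python3 - <<'E'
from h import *
s=status.observe(); Rm=R.from_quat(s["ee_rot"]).as_matrix()
# desired: tool x yaw 178.8, z down
a=np.radians(178.8); x=np.array([np.cos(a),np.sin(a),0]); z=np.array([0,0,-1.]); G=np.c_[x,np.cross(z,x),z]
print("turn",R.from_matrix(Rm.T@G).as_rotvec().round(4))
E
```

```text
time_s: 2.72
position: [0.4743, 0.0158, 0.1566]
ee_rot: [0.014, 1.0, 0.006, 0.006]
wrist_force: [0.1, -0.5, 0.5]
opening: 0.0854
t 2.7167 pos [0.4743 0.0158 0.1566] F [ 0.07 -0.47  0.5 ] T [ 0.002  0.066 -0.042] open 0.0854 q7 [-0.4    0.241  0.28   2.12  -0.109  0.781  1.491]
jaw yaw deg 88.35 tilt z [ 0.0113  0.0122 -0.9999]
to goal, tool axes mm [ 2.51 13.8  26.79]
turn [ 0.0125  0.011  -0.0078]
```

```bash
python3 -m inch '[{"offset":[0.002,0.014,0.02],"turn":[0.012,0.011,-0.008],"claw":1},{"offset":[0,0,0.0],"turn":[0,0,0],"claw":1},{"offset":[0,0,0],"turn":[0,0,0],"claw":1}]'; python3 st.py .4725 .030 .07; python3 - <<'E'
from h import *
p=viewer.read_camera("top"); q=viewer.read_camera("scene")
def crop(p,C,z,h):
    u,v=proj(p,[C[0],C[1],z])[0]
    return cv2.resize(cv2.getRectSubPix(p["color"],(2*h,2*h),(float(u),float(v))),(400,400),interpolation=cv2.INTER_CUBIC)
cv2.imwrite("pics/c1.png",np.hstack([crop(p,(.4725,.03),.06,50),crop(q,(.4725,.03),.06,50)]))
E
sed -n 1,2p st.py >/dev/null
cat > or.py <<'E'
from h import *
import sys
s=status.observe(); Rm=R.from_quat(s["ee_rot"]).as_matrix()
a=np.radians(float(sys.argv[1])+90); x=np.array([np.cos(a),np.sin(a),0]); z=np.array([0,0,-1.]); G=np.c_[x,np.cross(z,x),z]
print("turn",R.from_matrix(Rm.T@G).as_rotvec().round(4))
E
python3 or.py 88.8
```

```text
time_s: 2.97
position: [0.4742, 0.026, 0.1369]
ee_rot: [0.015, 1.0, -0.0, 0.001]
wrist_force: [0.2, -0.2, 0.0]
opening: 0.0851
t 2.9667 pos [0.4742 0.026  0.1369] F [ 0.17 -0.23  0.04] T [ 0.015  0.035 -0.026] open 0.0851 q7 [-0.418  0.279  0.271  2.128 -0.107  0.747  1.462]
jaw yaw deg 88.29 tilt z [ 1.1e-03 -9.0e-04 -1.0e+00]
to goal, tool axes mm [ 1.87  4.05 66.86]
turn [-0.0002  0.0012 -0.0077]
```

View pics/c1.png

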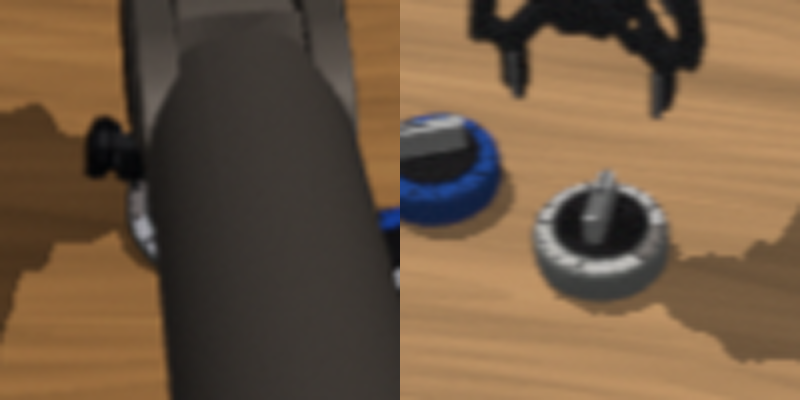

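The scene view shows the open fingers above the nickel timer. The blue one is clear, at the left edge. I'll lower with the fingers partly closed.

```bash
python3 -m inch '[{"offset":[0.001,0.002,0.02],"turn":[0,0,-0.007],"claw":0.45},{"offset":[0.001,0.002,0.015],"turn":[0,0,0],"claw":0.45},{"offset":[0,0.001,0.01],"turn":[0,0,0],"claw":0.45},{"offset":[0,0,0],"turn":[0,0,0],"claw":0.45},{"offset":[0,0,0],"turn":[0,0,0],"claw":0.45},{"offset":[0,0,0],"turn":[0,0,0],"claw":0.45}]'; python3 st.py .4725 .030 .048;python3 or.py 88.8; python3 - <<'E'
from h import *
q=viewer.read_camera("scene")
def crop(p,C,z,h):
    u,v=proj(p,[C[0],C[1],z])[0]
    return cv2.resize(cv2.getRectSubPix(p["color"],(2*h,2*h),(float(u),float(v))),(500,500),interpolation=cv2.INTER_CUBIC)
cv2.imwrite("pics/c2.png",crop(q,(.4725,.03),.06,40))
E
```

```text
time_s: 3.57
position: [0.4753, 0.0341, 0.0959]
ee_rot: [0.009, 1.0, 0.002, 0.005]
wrist_force: [0.6, 0.3, -0.2]
opening: 0.0382
t 3.5667 pos [0.4753 0.0341 0.0959] F [ 0.61  0.26 -0.15] T [0.021 0.03  0.001] open 0.0382 q7 [-0.407  0.347  0.245  2.159 -0.141  0.639  1.49 ]
jaw yaw deg 89.01 tilt z [ 0.0103  0.0035 -0.9999]
to goal, tool axes mm [ 3.25 -4.37 47.85]
turn [0.0037 0.0102 0.0036]
```

View pics/c2.png

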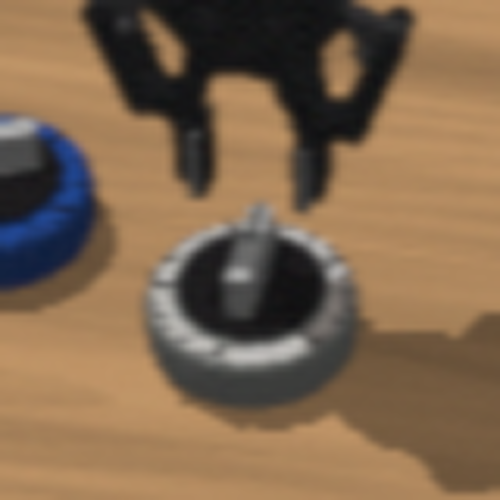

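```bash
python3 -m inch '[{"offset":[0.003,-0.004,0.008],"turn":[0.004,0.010,0.004],"claw":0.45},{"offset":[0,0,0.01],"turn":[0,0,0],"claw":0.45},{"offset":[0,0,0],"turn":[0,0,0],"claw":0.45},{"offset":[0,0,0],"turn":[0,0,0],"claw":0.45}]'; python3 st.py .4725 .030 .048;python3 or.py 88.8
```

```text
time_s: 3.95
position: [0.4737, 0.0298, 0.0781]
ee_rot: [0.011, 1.0, 0.0, 0.002]
wrist_force: [0.1, -0.1, -0.0]
opening: 0.0383
t 3.95 pos [0.4737 0.0298 0.0781] F [ 0.14 -0.08 -0.03] T [-0.01   0.003  0.019] open 0.0383 q7 [-0.393  0.381  0.238  2.168 -0.154  0.605  1.504]
jaw yaw deg 88.73 tilt z [ 3.3e-03  3.0e-04 -1.0e+00]
to goal, tool axes mm [ 1.35  0.2  30.08]
turn [ 0.0004  0.0033 -0.0013]
```

```bash
python3 -m inch '[{"offset":[0.001,0,0.010],"turn":[0,0.003,0],"claw":0.45},{"offset":[0,0,0.008],"turn":[0,0,0],"claw":0.45},{"offset":[0,0,0.006],"turn":[0,0,0],"claw":0.45},{"offset":[0,0,0],"turn":[0,0,0],"claw":0.45},{"offset":[0,0,0],"turn":[0,0,0],"claw":0.45}]'; python3 st.py .4725 .030 .048;python3 or.py 88.8; python3 - <<'E'
from h import *
q=viewer.read_camera("scene")
def crop(p,C,z,h):
    u,v=proj(p,[C[0],C[1],z])[0]
    return cv2.resize(cv2.getRectSubPix(p["color"],(2*h,2*h),(float(u),float(v))),(500,500),interpolation=cv2.INTER_CUBIC)
cv2.imwrite("pics/c3.png",crop(q,(.4725,.03),.06,40))
E
```

```text
time_s: 4.37
position: [0.4723, 0.0296, 0.0508]
ee_rot: [0.011, 1.0, 0.0, -0.001]
wrist_force: [0.9, -0.0, 0.8]
opening: 0.0386
t 4.3667 pos [0.4723 0.0296 0.0508] F [ 0.94 -0.03  0.81] T [ 0.013  0.021 -0.011] open 0.0386 q7 [-0.375  0.432  0.219  2.18  -0.176  0.546  1.524]
jaw yaw deg 88.71 tilt z [-0.0014  0.     -1.    ]
to goal, tool axes mm [-0.24  0.41  2.79]
turn [-0.     -0.0014 -0.0015]
```

View pics/c3.png

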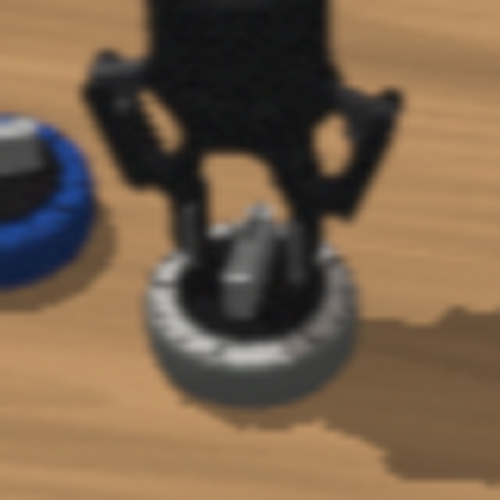

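```bash
python3 -m inch '[{"offset":[0,0,0.003],"turn":[0,-0.001,-0.001],"claw":0.3},{"offset":[0,0,0.0015],"turn":[0,0,0],"claw":0.25},{"offset":[0,0,0],"turn":[0,0,0],"claw":0.2},{"offset":[0,0,0],"turn":[0,0,0],"claw":0.2},{"offset":[0,0,0],"turn":[0,0,0],"claw":0.2},{"offset":[0,0,0],"turn":[0,0,0],"claw":0.18}]'; python3 st.py .4725 .030 .042;python3 or.py 88.8
```

```text
time_s: 4.92
position: [0.4729, 0.0298, 0.0466]
ee_rot: [0.011, 1.0, 0.0, 0.001]
wrist_force: [-0.1, -0.3, 0.3]
opening: 0.0153
t 4.9167 pos [0.4729 0.0298 0.0466] F [-0.08 -0.32  0.28] T [ 0.009 -0.012 -0.031] open 0.0153 q7 [-0.372  0.44   0.215  2.182 -0.18   0.534  1.528]
jaw yaw deg 88.78 tilt z [ 1.3e-03  4.0e-04 -1.0e+00]
to goal, tool axes mm [0.41 0.19 4.63]
turn [ 0.0004  0.0013 -0.0003]
```

```bash
python3 -m inch '[{"offset":[0,0,0.001],"turn":[0,0.001,0],"claw":0.18},{"offset":[0,0,0.001],"turn":[0,0,0],"claw":0.18},{"offset":[0,0,0],"turn":[0,0,0],"claw":0.15},{"offset":[0,0,0],"turn":[0,0,0],"claw":0.1},{"offset":[0,0,0],"turn":[0,0,0],"claw":0.0},{"offset":[0,0,0],"turn":[0,0,0],"claw":0},{"offset":[0,0,0],"turn":[0,0,0],"claw":0}]'; python3 st.py .4725 .030 .042;python3 or.py 88.8
```

```text
time_s: 5.5
position: [0.4732, 0.0298, 0.045]
ee_rot: [0.011, 1.0, 0.0, 0.001]
wrist_force: [0.5, -0.6, 0.5]
opening: 0.0108
t 5.5 pos [0.4732 0.0298 0.045 ] F [ 0.51 -0.65  0.53] T [ 0.007  0.093 -0.098] open 0.0108 q7 [-0.37   0.444  0.213  2.182 -0.182  0.531  1.529]
jaw yaw deg 88.76 tilt z [ 1.1e-03  8.0e-04 -1.0e+00]
to goal, tool axes mm [0.74 0.2  2.97]
turn [ 0.0008  0.001  -0.0007]
```

```bash
python3 -m inch '[{"offset":[0,0,0.0005],"turn":[0,0,0],"claw":0}]'; python3 -m inch '[{"offset":[0,0,0.0005],"turn":[0,0,0],"claw":0}]';  python3 -m inch '[{"offset":[0,0,0.0005],"turn":[0,0,0],"claw":0}]'
```

```text
time_s: 5.58
position: [0.4733, 0.0298, 0.0446]
ee_rot: [0.011, 1.0, 0.0, 0.001]
wrist_force: [-1.5, -0.3, 6.7]
opening: 0.0105
time_s: 5.67
position: [0.4734, 0.0298, 0.0444]
ee_rot: [0.011, 1.0, 0.001, 0.001]
wrist_force: [-2.2, -0.0, 10.0]
opening: 0.0108
time_s: 5.75
position: [0.4734, 0.0298, 0.0443]
ee_rot: [0.011, 1.0, 0.001, 0.001]
wrist_force: [-2.6, -0.5, 11.9]
opening: 0.0108
```

```bash
for i in 1 2; do python3 -m inch '[{"offset":[0,0,0.0005],"turn":[0,0,0],"claw":0}]' | grep -E "posi|force"; done; python3 st.py
```

```text
position: [0.4734, 0.0298, 0.0443]
wrist_force: [-2.2, -0.8, 10.8]
position: [0.4734, 0.0298, 0.0444]
wrist_force: [-2.4, 0.1, 10.4]
t 5.9167 pos [0.4734 0.0298 0.0444] F [-2.44  0.06 10.39] T [-0.082  0.686 -0.055] open 0.0106 q7 [-0.368  0.445  0.212  2.182 -0.184  0.53   1.531]
jaw yaw deg 88.72 tilt z [ 9.0e-04  1.8e-03 -1.0e+00]
```

```bash
python3 -m inch '[{"offset":[0,0,0.0007],"turn":[0,0,0],"claw":0}]' | grep -E "posi|force"; python3 -m inch '[{"offset":[0,0,0.0007],"turn":[0,0,0],"claw":0}]' | grep -E "posi|force";python3 -m inch '[{"offset":[0,0,0.0007],"turn":[0,0,0.03],"claw":0}]' | grep -E "posi|force";python3 -m inch '[{"offset":[0,0,0.0007],"turn":[0,0,0.03],"claw":0}]' | grep -E "posi|force"; python3 st.py; python3 or.py 86
```

```text
position: [0.4735, 0.0298, 0.0442]
wrist_force: [-1.9, -0.3, 12.7]
position: [0.4735, 0.0298, 0.0442]
wrist_force: [-3.3, -0.5, 13.3]
position: [0.4735, 0.0297, 0.0442]
wrist_force: [-4.2, -0.8, 13.1]
position: [0.4735, 0.0297, 0.0442]
wrist_force: [-4.1, -1.0, 12.9]
t 6.25 pos [0.4735 0.0297 0.0442] F [-4.1  -0.96 12.92] T [-0.116  0.848  0.098] open 0.0106 q7 [-0.379  0.447  0.227  2.182 -0.199  0.53   1.486]
jaw yaw deg 85.22 tilt z [ 6.0e-04  3.3e-03 -1.0e+00]
turn [ 0.0033  0.0004 -0.0136]
```

```bash
python3 -m inch '[{"offset":[0.0002,0,0.0008],"turn":[0.001,0,0.05],"claw":0},{"offset":[0.0002,0,0.0008],"turn":[0.001,0,0.05],"claw":0},{"offset":[0.0002,0,0.0008],"turn":[0.001,0,0.05],"claw":0},{"offset":[0.0002,0,0.0008],"turn":[0.001,0,0.05],"claw":0}]' | grep -E "posi|force"; python3 st.py .4727 .0298 .0442; python3 - <<'E'
from h import *
q=viewer.read_camera("scene"); cv2.imwrite("pics/full4.png",q["color"])
for t in ("timer_zero","timer"):
    print(t,[(m["confidence"],m["centre"]) for m in viewer.mark_of(t,q)])
u,v=proj(q,[.4725,.03,.06])[0]
cv2.imwrite("pics/c4.png",cv2.resize(cv2.getRectSubPix(q["color"],(80,80),(float(u),float(v))),(500,500),interpolation=cv2.INTER_CUBIC))
E
python3 st.py
```

```text
position: [0.4735, 0.0299, 0.0442]
wrist_force: [-3.0, -0.2, 13.2]
t 6.5833 pos [0.4735 0.0299 0.0442] F [-2.96 -0.22 13.23] T [-0.176  0.791  0.117] open 0.0106 q7 [-0.428  0.452  0.285  2.186 -0.247  0.532  1.323]
jaw yaw deg 73.31 tilt z [ 0.0012  0.0012 -1.    ]
to goal, tool axes mm [ 0.74 -0.28 -0.02]
timer_zero [(0.86, [0.5195, 0.0214, 0.0394])]
timer [(0.69, [0.4237, -0.1082, -0.0009]), (0.57, [0.4728, 0.0297, -0.0028]), (0.45, [0.5183, 0.022, 0.0388])]
t 6.7333 pos [0.4735 0.0299 0.0442] F [-3.47 -0.7  13.52] T [-0.112  0.801 -0.006] open 0.0109 q7 [-0.428  0.452  0.285  2.186 -0.246  0.532  1.325]
jaw yaw deg 73.42 tilt z [ 0.0011  0.0011 -1.    ]
```

View pics/c4.png

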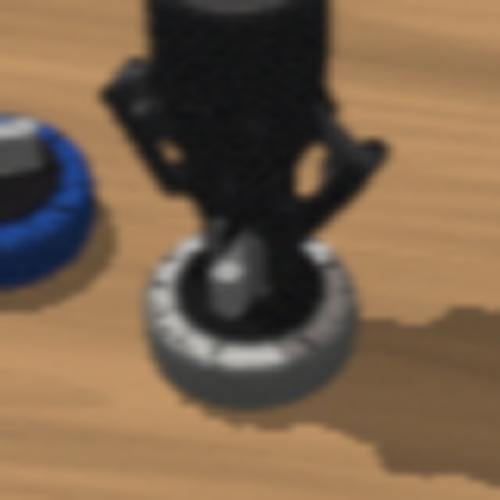

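The picture shows the wing turned with the gripper. The case and its bead (about pixel 235,355) look the same as in c3, so the case is holding.

```bash
python3 -m inch '[{"offset":[0.0001,0,0.0009],"turn":[0,0,0.06],"claw":0},{"offset":[0.0001,0,0.0009],"turn":[0,0,0.06],"claw":0},{"offset":[0.0001,0,0.0009],"turn":[0,0,0.06],"claw":0},{"offset":[0.0001,0,0.0009],"turn":[0,0,0.06],"claw":0},{"offset":[0.0001,0,0.0009],"turn":[0,0,0.06],"claw":0}]' | grep -E "posi|force"; python3 st.py .4730 .0298 .0442; python3 or.py 50
```

```text
position: [0.4735, 0.0298, 0.044]
wrist_force: [-4.1, -1.0, 16.2]
t 7.15 pos [0.4735 0.0298 0.044 ] F [-4.12 -1.01 16.23] T [-0.174  1.068  0.188] open 0.0106 q7 [-0.49   0.463  0.365  2.19  -0.325  0.537  1.092]
jaw yaw deg 55.63 tilt z [ 0.0014  0.0042 -1.    ]
to goal, tool axes mm [ 0.39 -0.31 -0.19]
turn [ 0.0042 -0.0014  0.0983]
```

```bash
python3 -m inch '[{"offset":[0.0001,-0.0001,0.0008],"turn":[0.002,-0.001,0.06],"claw":0},{"offset":[0.0001,-0.0001,0.0008],"turn":[0.002,0,0.06],"claw":0},{"offset":[0.0001,-0.0001,0.0008],"turn":[0.001,0,0.06],"claw":0},{"offset":[0.0001,-0.0001,0.0008],"turn":[0.001,0,0.06],"claw":0},{"offset":[0.0001,-0.0001,0.0008],"turn":[0.001,0,0.06],"claw":0},{"offset":[0.0001,-0.0001,0.0008],"turn":[0.001,0,0.06],"claw":0}]' | grep -E "posi|force"; python3 st.py .4730 .0298 .0442; python3 or.py 30;python3 - <<'E'
from h import *
q=viewer.read_camera("scene")
for t in ("timer_zero","timer"):
    print(t,[(m["confidence"],m["centre"]) for m in viewer.mark_of(t,q)])
u,v=proj(q,[.4725,.03,.06])[0]
cv2.imwrite("pics/c5.png",cv2.resize(cv2.getRectSubPix(q["color"],(80,80),(float(u),float(v))),(500,500),interpolation=cv2.INTER_CUBIC))
E
```

```text
position: [0.4736, 0.03, 0.0441]
wrist_force: [-3.6, -0.2, 15.0]
t 7.65 pos [0.4736 0.03   0.0441] F [-3.6  -0.21 14.98] T [-0.129  0.827  0.158] open 0.0104 q7 [-0.574  0.482  0.47   2.192 -0.416  0.553  0.803]
jaw yaw deg 34.06 tilt z [-0.002   0.0021 -1.    ]
to goal, tool axes mm [ 0.2  -0.6  -0.07]
turn [-0.0006 -0.0028  0.0708]
timer_zero [(0.95, [0.5165, 0.0237, 0.0366]), (0.55, [0.4432, -0.147, 0.0386]), (0.2, [0.5575, 0.4393, 0.0105])]
timer [(0.86, [0.474, 0.0287, -0.0027])]
```

View pics/c5.png

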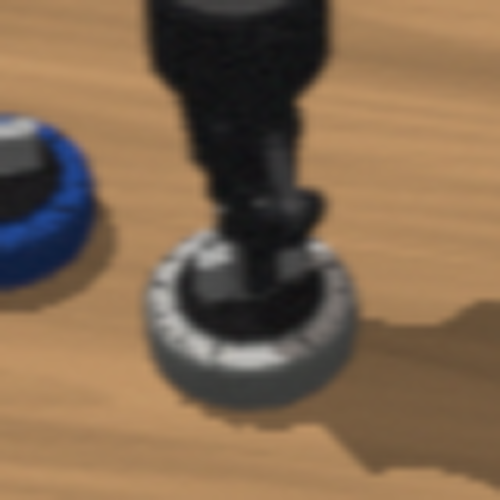

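The case has not moved and the marks agree. The push is 15 N. I'll carry on winding.

```bash
python3 -m inch '[{"offset":[0.0001,-0.0001,0.0009],"turn":[0,-0.001,0.06],"claw":0},{"offset":[0.0001,-0.0001,0.0009],"turn":[0,-0.001,0.06],"claw":0},{"offset":[0.0001,-0.0001,0.0009],"turn":[0,0,0.06],"claw":0},{"offset":[0.0001,-0.0001,0.0009],"turn":[0,0,0.06],"claw":0},{"offset":[0.0001,-0.0001,0.0009],"turn":[0,0,0.06],"claw":0},{"offset":[0.0001,-0.0001,0.0009],"turn":[0,0,0.06],"claw":0}]' | grep -E "posi|force"; python3 st.py .4730 .0298 .0442; python3 or.py 10
```

```text
position: [0.4736, 0.0299, 0.044]
wrist_force: [-3.9, -0.6, 17.1]
t 8.3 pos [0.4736 0.0299 0.044 ] F [-3.87 -0.63 17.07] T [-0.202  1.086  0.148] open 0.0105 q7 [-0.645  0.504  0.567  2.198 -0.514  0.568  0.53 ]
jaw yaw deg 12.79 tilt z [-3.0e-04  5.8e-03 -1.0e+00]
to goal, tool axes mm [ 0.   -0.63 -0.24]
turn [ 0.0009 -0.0057  0.0487]
```

```bash
python3 -m inch '[{"offset":[0,-0.0001,0.0008],"turn":[0,-0.002,0.06],"claw":0},{"offset":[0,-0.0001,0.0008],"turn":[0,-0.002,0.06],"claw":0},{"offset":[0,-0.0001,0.0008],"turn":[0,-0.002,0.06],"claw":0},{"offset":[0,-0.0001,0.0008],"turn":[0,-0.002,0.06],"claw":0},{"offset":[0,-0.0001,0.0008],"turn":[0,-0.001,0.06],"claw":0},{"offset":[0,-0.0001,0.0008],"turn":[0,-0.001,0.06],"claw":0}]' | grep -E "posi|force"; python3 st.py .4730 .0298 .0442; python3 or.py -10
```

```text
position: [0.4737, 0.03, 0.044]
wrist_force: [-3.5, -0.8, 15.7]
t 8.8 pos [0.4737 0.03   0.044 ] F [-3.53 -0.85 15.73] T [-0.177  1.006  0.144] open 0.0107 q7 [-0.726  0.534  0.671  2.203 -0.608  0.591  0.244]
jaw yaw deg -8.79 tilt z [ 8.0e-04  1.9e-03 -1.0e+00]
to goal, tool axes mm [-0.3  -0.66 -0.17]
turn [ 0.0005 -0.002   0.0211]
```

```bash
python3 -m inch '[{"offset":[0,-0.0001,0.0009],"turn":[0,-0.001,0.06],"claw":0},{"offset":[0,-0.0001,0.0009],"turn":[0,-0.001,0.06],"claw":0},{"offset":[0,-0.0001,0.0009],"turn":[0,-0.001,0.06],"claw":0},{"offset":[0,-0.0001,0.0009],"turn":[0,-0.001,0.06],"claw":0},{"offset":[0,-0.0001,0.0009],"turn":[0,-0.001,0.06],"claw":0},{"offset":[0,-0.0001,0.0009],"turn":[0,-0.001,0.06],"claw":0}]' | grep -E "posi|force"; python3 st.py .4730 .0298 .0442; python3 or.py -40;python3 - <<'E'
from h import *
q=viewer.read_camera("scene")
for t in ("timer_zero","timer"):
    print(t,[(m["confidence"],m["centre"]) for m in viewer.mark_of(t,q)])
u,v=proj(q,[.4725,.03,.06])[0]
cv2.imwrite("pics/c6.png",cv2.resize(cv2.getRectSubPix(q["color"],(80,80),(float(u),float(v))),(500,500),interpolation=cv2.INTER_CUBIC))
E
```

```text
position: [0.4738, 0.03, 0.0439]
wrist_force: [-3.6, -0.6, 17.6]
t 9.3 pos [0.4738 0.03   0.0439] F [-3.6  -0.57 17.62] T [-0.084  1.175  0.173] open 0.0106 q7 [-0.795  0.573  0.77   2.205 -0.706  0.627 -0.037]
jaw yaw deg -30.38 tilt z [-8.0e-04  3.3e-03 -1.0e+00]
to goal, tool axes mm [-0.57 -0.64 -0.29]
turn [-0.0026 -0.0022  0.1678]
timer_zero [(0.91, [0.5199, 0.0241, 0.0369]), (0.81, [0.4421, -0.1488, 0.0379])]
timer [(0.68, [0.6532, -0.2883, 0.0019]), (0.63, [0.4755, 0.0285, -0.0025]), (0.63, [0.4228, -0.1063, -0.0015])]
```

View pics/c6.png

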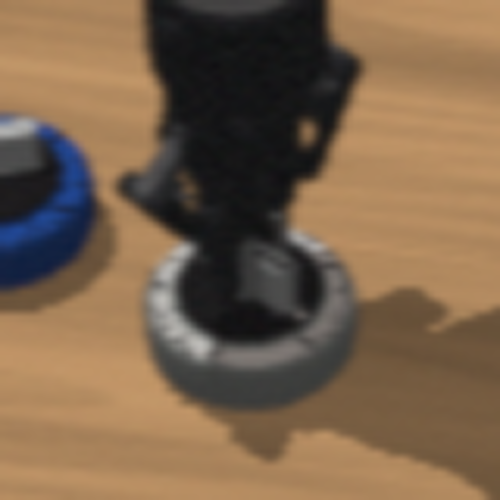

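```bash
python3 -m inch '[{"offset":[0,-0.0001,0.0008],"turn":[-0.001,-0.001,0.06],"claw":0},{"offset":[0,-0.0001,0.0008],"turn":[-0.001,-0.001,0.06],"claw":0},{"offset":[0,-0.0001,0.0008],"turn":[0,0,0.06],"claw":0},{"offset":[0,-0.0001,0.0008],"turn":[0,0,0.06],"claw":0},{"offset":[0,-0.0001,0.0008],"turn":[0,0,0.06],"claw":0},{"offset":[0,0,0.0008],"turn":[0,0,0.005],"claw":0},{"offset":[0,0,0.0008],"turn":[0,0,0.005],"claw":0}]' | grep -E "posi|force"; python3 st.py .4730 .0298 .0442; python3 or.py -48;python3 - <<'E'
from h import *
q=viewer.read_camera("scene")
print([(m["confidence"],m["centre"]) for m in viewer.mark_of("timer_zero",q)])
u,v=proj(q,[.4725,.03,.06])[0]
cv2.imwrite("pics/c7.png",cv2.resize(cv2.getRectSubPix(q["color"],(60,60),(float(u),float(v))),(600,600),interpolation=cv2.INTER_CUBIC))
E
```

```text
position: [0.4739, 0.0298, 0.0439]
wrist_force: [-4.8, -0.4, 17.8]
t 10.0333 pos [0.4739 0.0298 0.0439] F [-4.77 -0.43 17.82] T [-0.057  1.136  0.15 ] open 0.0103 q7 [-0.844  0.609  0.849  2.208 -0.79   0.662 -0.273]
jaw yaw deg -48.78 tilt z [-4.0e-04  8.1e-03 -1.0e+00]
to goal, tool axes mm [-0.68 -0.59 -0.28]
turn [-0.0063 -0.0051 -0.0136]
[(0.71, [0.5193, 0.0229, 0.0389]), (0.65, [0.444, -0.1481, 0.0377]), (0.53, [0.554, 0.4649, 0.0077])]
```

View pics/c7.png

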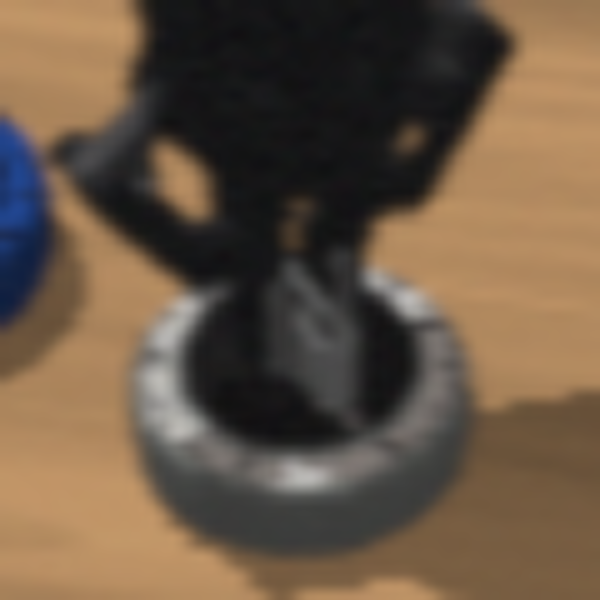

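```bash
python3 -m inch '[{"offset":[0,-0.0001,0.0008],"turn":[-0.003,-0.002,0.04],"claw":0},{"offset":[0,0,0.0008],"turn":[-0.001,-0.001,0.002],"claw":0},{"offset":[0,0,0.0008],"turn":[0,0,0.0],"claw":0}]' | grep -E "posi|force"; python3 st.py
python3 -m inch '[{"offset":[0,0,0.0007],"turn":[-0.001,-0.001,-0.03],"claw":0},{"offset":[0,0,0.0007],"turn":[0,0,-0.06],"claw":0},{"offset":[0,0,0.0007],"turn":[0,0,-0.06],"claw":0},{"offset":[0,0,0.0007],"turn":[0,0,-0.06],"claw":0},{"offset":[0,0,0.0007],"turn":[0,0,-0.06],"claw":0}]' | grep -E "posi|force"; python3 st.py .4730 .0298 .0442; python3 or.py 11.7
```

```text
position: [0.4739, 0.0298, 0.0439]
wrist_force: [-3.7, 0.2, 18.2]
t 10.3833 pos [0.4739 0.0298 0.0439] F [-3.71  0.23 18.17] T [0.007 1.099 0.147] open 0.0107 q7 [-0.853  0.615  0.861  2.208 -0.799  0.667 -0.308]
jaw yaw deg -51.24 tilt z [-5.0e-04  6.9e-03 -1.0e+00]
position: [0.4739, 0.0298, 0.0441]
wrist_force: [-4.7, 0.2, 14.8]
t 10.8 pos [0.4739 0.0298 0.0441] F [-4.65  0.22 14.75] T [-0.11   1.048 -0.022] open 0.0105 q7 [-0.801  0.58   0.787  2.205 -0.732  0.638 -0.092]
jaw yaw deg -35.22 tilt z [-0.0015  0.0106 -0.9999]
to goal, tool axes mm [-0.46 -0.73 -0.13]
turn [-0.0038 -0.0104 -0.8189]
```

```bash
python3 -m inch '[{"offset":[0,-0.0001,0.0008],"turn":[-0.002,-0.002,-0.06],"claw":0},{"offset":[0,-0.0001,0.0008],"turn":[-0.002,-0.002,-0.06],"claw":0},{"offset":[0,-0.0001,0.0008],"turn":[-0.002,-0.002,-0.06],"claw":0},{"offset":[0,-0.0001,0.0008],"turn":[0,-0.001,-0.06],"claw":0},{"offset":[0,-0.0001,0.0008],"turn":[0,-0.001,-0.06],"claw":0},{"offset":[0,-0.0001,0.0008],"turn":[0,-0.001,-0.06],"claw":0},{"offset":[0,-0.0001,0.0008],"turn":[0,-0.001,-0.06],"claw":0}]' | grep -E "posi|force"; python3 st.py .4730 .0298 .0442; python3 or.py 11.7;python3 - <<'E'
from h import *
for n in("scene","top"):
    q=viewer.read_camera(n)
    for t in ("timer_zero","timer"):
        print(n,t,[(m["confidence"],m["centre"]) for m in viewer.mark_of(t,q)])
E
```

```text
position: [0.4737, 0.0299, 0.044]
wrist_force: [-4.1, 1.0, 15.8]
t 11.3833 pos [0.4737 0.0299 0.044 ] F [-4.11  0.95 15.81] T [-0.097  1.001 -0.017] open 0.011 q7 [-0.724  0.536  0.674  2.202 -0.618  0.595  0.234]
jaw yaw deg -10.0 tilt z [-3.0e-04  6.6e-03 -1.0e+00]
to goal, tool axes mm [-0.2  -0.72 -0.17]
turn [-2.000e-04 -6.700e-03 -3.788e-01]
scene timer_zero [(0.81, [0.5201, 0.0248, 0.0387]), (0.71, [0.4447, -0.1455, 0.0384])]
scene timer [(0.77, [0.4214, -0.1067, 0.003]), (0.72, [0.4728, 0.0301, -0.0038])]
top timer_zero [(0.56, [0.4404, -0.1494, 0.0341]), (0.33, [0.6496, -0.2881, -0.0003])]
top timer [(0.97, [0.4276, -0.1053, -0.001]), (0.31, [0.6479, -0.2891, -0.0001])]
```

```bash
python3 -m inch '[{"offset":[0,-0.0001,0.0008],"turn":[0,-0.002,-0.06],"claw":0},{"offset":[0,-0.0001,0.0008],"turn":[0,-0.002,-0.06],"claw":0},{"offset":[0,-0.0001,0.0008],"turn":[0,-0.002,-0.06],"claw":0},{"offset":[0,-0.0001,0.0008],"turn":[0,-0.001,-0.06],"claw":0},{"offset":[0,-0.0001,0.0008],"turn":[0,-0.001,-0.06],"claw":0},{"offset":[0,0,0.0008],"turn":[0,0,-0.05],"claw":0},{"offset":[0,0,0.0008],"turn":[0,0,-0.01],"claw":0},{"offset":[0,0,0.0008],"turn":[0,0,0],"claw":0}]' | grep -E "posi|force"; python3 st.py .4730 .0298 .0442; python3 or.py 11.9
```

```text
position: [0.4737, 0.0299, 0.0441]
wrist_force: [-3.9, -0.4, 15.4]
t 12.35 pos [0.4737 0.0299 0.0441] F [-3.92 -0.37 15.37] T [-0.108  0.978 -0.033] open 0.0107 q7 [-0.649  0.506  0.573  2.198 -0.521  0.571  0.514]
jaw yaw deg 11.43 tilt z [-0.001   0.0069 -1.    ]
to goal, tool axes mm [ 0.07 -0.68 -0.13]
turn [ 0.0004 -0.0069 -0.0081]
```

```bash
python3 -m inch '[{"offset":[0,0,0.0006],"turn":[0,-0.002,-0.004],"claw":0},{"offset":[0,0,0.0004],"turn":[0,0,0],"claw":0},{"offset":[0,0,0.0002],"turn":[0,0,0],"claw":0},{"offset":[0,0,0.0001],"turn":[0,0,0],"claw":0}]' | grep -E "posi|force"; python3 st.py;  python3 -m inch '[{"offset":[0,0,0],"turn":[0,0,0],"claw":0.2},{"offset":[0,0,0],"turn":[0,0,0],"claw":0.25},{"offset":[0,0,0],"turn":[0,0,0],"claw":0.35},{"offset":[0,0,-0.002],"turn":[0,0,0],"claw":0.45},{"offset":[0,0,-0.004],"turn":[0,0,0],"claw":0.45},{"offset":[0,0,0],"turn":[0,0,0],"claw":0.45}]'; python3 st.py
```

```text
position: [0.4735, 0.0298, 0.0448]
wrist_force: [-0.6, -0.1, 3.0]
t 12.6833 pos [0.4735 0.0298 0.0448] F [-0.64 -0.08  3.03] T [-0.117  0.221 -0.03 ] open 0.0106 q7 [-0.648  0.504  0.573  2.198 -0.52   0.573  0.518]
jaw yaw deg 11.66 tilt z [-0.001   0.0079 -1.    ]
time_s: 13.18
position: [0.4734, 0.0299, 0.0508]
ee_rot: [0.631, 0.775, 0.002, -0.003]
wrist_force: [-0.3, 0.1, 0.2]
opening: 0.0383
t 13.1833 pos [0.4734 0.0299 0.0508] F [-0.29  0.12  0.2 ] T [-0.015 -0.025 -0.037] open 0.0383 q7 [-0.659  0.493  0.585  2.196 -0.508  0.585  0.508]
jaw yaw deg 11.69 tilt z [-0.0014  0.0074 -1.    ]
```

```bash
python3 -m inch '[{"offset":[0,0,-0.01],"turn":[0,0,0],"claw":0.45},{"offset":[0,0,-0.015],"turn":[0,0,0],"claw":0.45},{"offset":[0,0,-0.03],"turn":[0,0,0],"claw":0.45},{"offset":[0,0,-0.03],"turn":[0,0,0],"claw":0.45},{"offset":[0,0,-0.03],"turn":[0,0,0],"claw":0.45},{"offset":[0.03,0,-0.01],"turn":[0,0,0],"claw":0.45},{"offset":[0.04,0,0],"turn":[0,0,0],"claw":0.45},{"offset":[0.04,0,0],"turn":[0,0,0],"claw":0.45},{"offset":[0.04,0,0],"turn":[0,0,0],"claw":0.45},{"offset":[0.04,0,0],"turn":[0,0,0],"claw":0.45}]'; python3 -m inch '[{"offset":[0.02,0,0],"turn":[0,0,0],"claw":0.45},{"offset":[0,0,0],"turn":[0,0,0],"claw":0.45}]'; cat > look.py <<'E'
from h import *
import sys
for n in("top","scene"):
    p=viewer.read_camera(n); cv2.imwrite(f"pics/{n}{sys.argv[1]}.png",p["color"])
    for t in ("timer_zero","timer","timer_grip","clock","dish","loupe","board0")[: (7 if n=="top" else 2)]:
        print(n,t,[(m["confidence"],m["centre"]) for m in viewer.mark_of(t,p)])
    N=400; s=.00035;C=(.4725,.03)
    gx,gy=np.meshgrid(np.arange(N),np.arange(N))
    for z,name in((.036,"face"),(.066,"wing")):
        W=np.stack([C[0]-(gy-N/2)*s, C[1]-(gx-N/2)*s, np.full(gx.shape,z)],-1)
        uv=proj(p,W).reshape(N,N,2).astype(np.float32)
        im=cv2.remap(p["color"],uv[...,0],uv[...,1],cv2.INTER_CUBIC)
        cv2.imwrite(f"pics/rect_{n}_{name}.png",im)
a=[np.hstack([cv2.imread(f"pics/rect_{n}_{k}.png") for k in("face","wing")]) for n in("top","scene")]
cv2.imwrite(f"pics/rect{sys.argv[1]}.png",cv2.resize(np.vstack(a),(600,600)))
E
python3 look.py 8
```

```text
time_s: 14.02
position: [0.4382, 0.2103, 0.1904]
ee_rot: [0.641, 0.767, 0.004, -0.002]
wrist_force: [0.9, 0.1, 0.6]
opening: 0.0385
time_s: 14.18
position: [0.4321, 0.24, 0.1923]
ee_rot: [0.637, 0.771, 0.006, -0.003]
wrist_force: [0.0, 0.2, 0.5]
opening: 0.039
top timer_zero [(0.72, [0.4423, -0.1481, 0.0353]), (0.65, [0.5205, 0.0228, 0.0364])]
top timer [(0.67, [0.4255, -0.105, 0.0008]), (0.59, [0.4708, 0.0296, -0.0003])]
top timer_grip [(0.64, [0.4698, 0.0291, 0.0528]), (0.56, [0.4224, -0.1095, 0.0571])]
top clock [(0.61, [0.6482, -0.2874, 0.0])]
top dish [(0.57, [0.4466, -0.3408, 0.0009])]
top loupe [(0.7, [0.4533, 0.2485, -0.0032])]
top board0 [(0.98, [0.5551, 0.4348, 0.0099]), (0.9, [0.5603, 0.4646, 0.0084]), (0.87, [0.5454, 0.4033, 0.0137])]
scene timer_zero [(0.87, [0.5176, 0.0264, 0.0387]), (0.67, [0.4442, -0.1481, 0.0356])]
scene timer [(0.68, [0.423, -0.1053, -0.0025]), (0.63, [0.4722, 0.028, -0.0014])]
```

View pics/rect8.png

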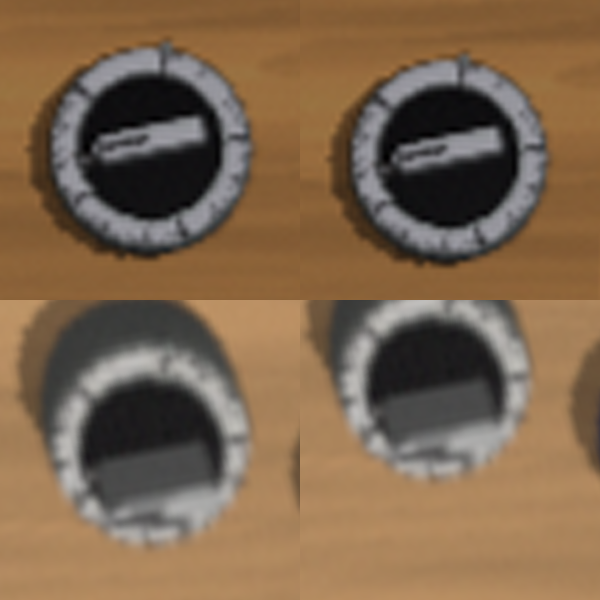

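View pics/top8.png

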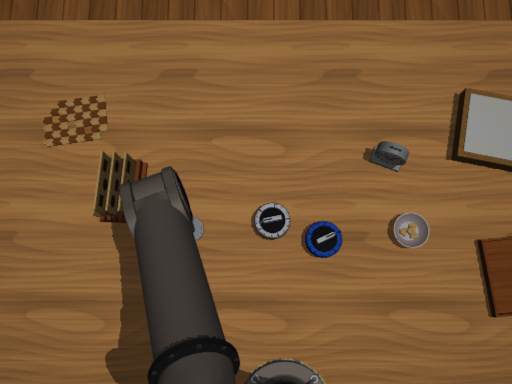

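```bash
python3 - <<'E'
import cv2,numpy as np
w=cv2.imread("pics/rect_top_wing.png"); f=cv2.imread("pics/rect_top_face.png")
g=cv2.cvtColor(w,cv2.COLOR_BGR2GRAY); hsv=cv2.cvtColor(w,cv2.COLOR_BGR2HSV)
# wing: central component of bright within disc
m=(g>70).astype(np.uint8); Y,X=np.mgrid[:400,:400]
m[np.hypot(X-196,Y-203)>88]=0
n,l,s,c=cv2.connectedComponentsWithStats(m); i=1+np.argmax(s[1:,4]); print(s[i],c[i])
cn=max(cv2.findContours((l==i).astype(np.uint8),0,2)[0],key=cv2.contourArea); print(cv2.minAreaRect(cn))
ys,xs=np.nonzero(l==i); P=np.c_[xs,ys]-c[i]; v=np.linalg.svd(P,full_matrices=False)[2][0]; print("axis slope deg",np.degrees(np.arctan2(v[1],v[0])))
# face polar
g2=cv2.cvtColor(f,cv2.COLOR_BGR2GRAY).astype(np.float32)
m=((g2>85)).astype(np.uint8); m[np.hypot(X-201,Y-200)>145]=0; m[np.hypot(X-201,Y-200)<90]=0
cn=np.vstack(cv2.findContours(m,0,2)[0]); 
(cx,cy),r=cv2.minEnclosingCircle(cn); print(cx,cy,r)
e=cv2.fitEllipse(cv2.convexHull(cn)); print(e)
cx,cy=e[0]
th=np.radians(np.arange(0,360,1)); prof=[]
for t in th:
    rr=np.arange(100,126); x=cx+rr*np.sin(t); y=cy-rr*np.cos(t)
    prof.append(cv2.remap(g2,x.astype(np.float32)[None],y.astype(np.float32)[None],1).mean())
prof=np.array(prof)
best=[]
for z in np.arange(-5,20,.25):
    a=[np.interp((z+k*75)%360,np.arange(361),np.r_[prof,prof[0]]) for k in range(5)]
    best.append((np.mean(a),z))
print(sorted(best)[:5]); 
for k in range(0,360): 
    if prof[k]<prof.mean()-15 and prof[k]==prof[max(0,k-4):k+5].min(): print(k,prof[k].round(),end="; ")
E
```

```text
[ 123  169  148   59 4776] [199.12416248 198.14593802]
((195.63442993164062, 198.78744506835938), (38.188438415527344, 148.41964721679688), 78.38851165771484)
axis slope deg 168.085853436714
201.0 200.0 145.00010681152344
((207.174072265625, 197.82015991210938), (274.5583190917969, 290.15283203125), 161.2310028076172)
[(np.float64(96.56244812011718), np.float64(8.0)), (np.float64(96.61163101196288), np.float64(8.25)), (np.float64(96.66081390380859), np.float64(8.5)), (np.float64(96.70999679565429), np.float64(8.75)), (np.float64(96.7591796875), np.float64(9.0))]
5 78.0; 82 73.0; 110 106.0; 135 110.0; 162 74.0; 237 86.0; 264 106.0; 284 102.0; 308 68.0;
```

The pointer stands at 258.2° and the zero mark at about 8.7°. That puts the knob at about 249.5°, or 4.355 rad (target 4.363). The case is where it was, and the gripper is clear at 0.19 m height.

```bash
python3 -m inch '[{"offset":[0,0,0],"turn":[0,0,0],"claw":0.45},{"offset":[0,0,0],"turn":[0,0,0],"claw":0.45}]'; python3 -c "
from workcell import r
print(r.job_done())"; python3 st.py
```

```text
time_s: 14.9
position: [0.4337, 0.2337, 0.1915]
ee_rot: [0.64, 0.768, 0.005, -0.003]
wrist_force: [0.1, 0.4, 0.4]
opening: 0.0384
the job is handed in; nothing more can be done
None
the job is handed in; nothing more can be done
```

I set the nickel timer to the 50 minute mark, let go, and handed the job in at about 15 s of the 61 s allowed; no verdict was reported. I gripped the wing and pressed down with about 13–18 N. I wound the knob clockwise to about 5.46 rad (top mark 5.236, step threshold 5.28, hard stop 5.585), turned it back, eased off and opened the fingers.

**Knob:** after release, the top camera put the pointer at about 249.5° from zero, or 4.355 rad (target 4.363 ± 0.1). The gripper's angle at release agreed.

**Winding past 60:** the 5.46 rad figure comes from the gripper's angle and the bead direction. A picture taken just before the last 0.04 rad of winding was consistent with it, but blurry.

**Case position:** the centre and the bead read within 1–3 mm of their first readings, which is about the detector noise. The case swung by less than about 1°.

**Other objects:** the clock, dish and loupe read within about 6 mm of their start. I did not measure the boards at the start, but the three read 30 mm apart at the end, and the arm passed clear of them. The blue look-alike was not touched.

**A check that failed:** the automatic circle fit to the timer's face was off-centre, so I took the zero direction from the mean of the five long marks (8.8°) and the bead (8.6°), which agreed.

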